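Screw the stopper into the insulated food jar without crossing its thread

ROBOT

A 6-joint arm with a two-finger parallel gripper is mounted at the origin on a cart in front of the work surface, level with it; the furniture and walls round the work are solid. World frame = base frame: x ahead of the robot, y to its left, z up, the work surface at z = 0. Lengths are in m, angles in rad, forces in N, time in s.
With the tool pointing down it reaches from about 0.35 to 0.975 m from the base axis. Payload 4.9 kg.
Tool frame: the origin (TCP) lies at the very end of the fingers, on their centre line; the grasp point (between the pads) lies 19 mm behind it; z points along the fingers, y is the line along which they close (so a half turn about z gives the same grasp; the last joint's range is limited). The gripper opens to 85 mm and grips with 20 to 120 N. Pads are 22 mm wide; open, the fingers measure 114 mm over their backs; the gripper's body (76 mm by 85 mm) begins 54 mm behind the grasp point. The pads swing forward as they close: fully open they stand 13 mm farther back than shut.
Start: joints at [-1.329, 0.053, 1.613, -0, 1.476, -0.119], TCP at [0.221, -0.585, 0.231] pointing down, gripper open.
Joint ranges: [-3.01, 3.01], [-1.01, 2.22], [0.06, 2.58], [-1.02, 4.17], [0.09, 2.62], [-3.14, 3.14]. Speed limits (rad/s): [2.57, 2.57, 3.14, 3.14, 3.14, 3.14].

INTERFACE

Orientations are given as a rotation vector (axis times angle).
In Python, from station import ctrl gives the robot as it stands.
- The arm moves only by the shell command python3 -m crank 'ROWS' [OPENING] [FORCE]. ROWS is text: rows parted by semicolons, each of 4 numbers parted by spaces: the shift along the world's x, y, z in units of 0.5 m (1.0 is 0.5 m), then the turn about the world's z in units of 90 degrees (1.0 is 90 degrees). In form: x y z turn; .... A call has exactly 5 rows; each row shifts and turns the commanded pose from where the row before left it; what a row does not reach is not made up. A row lasts 1/12 s, in which the tool goes at most 41.7 mm and 7.16 degrees, less where a joint would pass 70% of its speed; a pose out of reach is approached as far as the arm can. A call with a number of a shift or a turn outside -1 to 1 is refused whole. A call with a gripper value outside its range is refused whole. OPENING is the opening in per cent of the stroke, from 0 (shut) to 100 (fully open), set as the call begins (- or left out, the last holds). The fingers move at their own pace and stop on an object; FORCE is the grip in N (left out, the last holds). Time passes only in rows, so rows that do not move let the fingers close, or fill a call up. It gives the time, the measured TCP pose, the force, the opening and the grip force at its end, in the units of the state.
- ctrl.get_obs(): the state, without advancing time (a new reading comes with each control period).
- ctrl.get_image(name): name is "scene" or "top"; returns (picture, depth): 420x560x3 uint8, red, green, blue; 420x560 float32, m along the optical axis (not along the pixel's ray), 0 where there is no reading.
- ctrl.get_calibration(name): a dict with "fx", "fy", "cx", "cy" (pixels), "extrinsics" (4x4, takes a point from world to camera coordinates). Camera axes: x right, y down, z forward; pixel columns grow to the right and rows downward; lengths in m; the calibration is good to about 2 mm. A picture is of the moment at which its call begins. get_calibration takes no time and is no camera call.
- ctrl.finish_job(): hands the job in; it is judged then, once.
The state is a dict: "t": time; "q": joint angles; "dq": joint speeds; "effort": joint torques, N m; "tool_pos": TCP position; "tool_rot": TCP orientation; "contact_force": force on the tool from outside, world axes, zero at the start; "wrist_torque": the same for the moment, N m; "opening": finger opening in m; "grip_force": force on a finger pad.
Only numpy, scipy, OpenCV 4.12 (cv2) and the standard library are available. Lean on these libraries where they do the work, as an engineer would, in place of code of your own. Each camera call takes 0.05 s, during which the arm holds its last target. There are 200 camera calls.

TASK

Close the insulated food jar for lunch: pick up its black screw stopper by the bar on top, set it upright in the jar's mouth and screw it clockwise until it is fully home, its flange down flush on the rim, then let go. Start the thread gently: if it binds early, while the flange still stands proud of the rim, it is crossed, so do not force it but back it off anticlockwise until it finds the start of the thread and drops in, then screw it home. Leave the cup, spice jar, teaspoon and glass mug beside it where they are.

Things in the scene. Friction and masses are not known exactly. Their poses are not given: they have to be found in the camera images.
- jar: squat steel food jar with a grey plastic neck, 100 mm across and 110 mm tall, heavy and standing firm on the table (it does not move or turn). Origin: centre of its underside, z up. It stands either to the left or to the right of the stopper.
- jar_rim (a point): centre of the jar's open mouth, at rim height, 110 mm over the table. Bore 58 mm, neck 72 mm outside. Inside, 5 to 24 mm below the rim, a three-start thread. HEIGHT of the flange's underside over the rim tells the state: lugs lying on top of the thread 9 to 15 mm; dropped into the starts 4 to 5 mm; screwed home 0.
- jar_thread (a point): point on the jar's axis amid the thread, 15 mm below the rim. The three starts lie 120 degrees apart, at an angle that no reading tells: feel for it. Lugs on top of the thread, turned clockwise (seen from above), hit a hard step within 100 degrees, 9 to 10 mm proud: crossed, do not force. Turned anticlockwise under a light push they drop 6 to 10 mm into the starts within 100 degrees.
- jar_bore (a point): point on the jar's axis, 20 mm below the rim, the level of the lugs' undersides when home. In the starts a hard step stops the anticlockwise turn (16 degrees of play). From there 70 to 84 degrees clockwise lead to a hard stop, sinking 6 mm per 104 degrees with 2 mm axial play; the flange meets the rim there. If set down 14 to 15 mm proud, lugs on the steps' tops, clockwise drops it into the starts.
- stopper_grip (a point): black plastic stopper, loose, upright on the table, about 100 g. This point: on its axis inside the upright grip bar, 25 mm over the flange's underside, 13 mm under the bar's top. Bar 50 mm long (its x), 14 mm thick (its y: grasp across it from above), 31 mm over the flange. Flange 68 mm across, 7 thick; stem 40 mm across, 20 long, three lugs at its foot out to 54 mm diameter, 8 wide, 5 high.
- stopper_flange (a point): centre of the underside of the stopper's flange, 20 mm above the underside of the stem, on the axis; x along the bar, z up. It rests on the jar's rim when the stopper is home. Turning senses are as seen from above; clockwise closes. Keep forces light (0.3 N m is ample, 1 N m is forcing; the jar's thread is cushioned in rubber and yields 1 degree per 0.05 N m).
- stopper: the same stopper: origin at the centre of the underside of its stem, z up along its axis, x along the grip bar.
- cup: white upside-down cup, 87x118x64 mm, a bystander; origin at the centre of its underside
- spice: spice jar, 47 mm across, 98 mm tall, a bystander; origin at the centre of its underside
- spoon: steel teaspoon lying flat, 137x28x13 mm, a bystander; origin at the centre of its underside
- mug: small clear glass mug, 66x92x74 mm, a bystander; origin at the centre of its underside
Mind the look-alikes: they are no part of the job. There is more than one size of the stopper; the job needs the largest.

How it is judged:
On the way:
1. the stopper stands upright in the jar's mouth, its flange still proud of the rim (horizontal distance between stopper_flange and jar_rim below 0.005 m and angle between stopper_flange's own z axis and vertical below 0.15 rad and z of stopper_flange in the frame of jar_rim between 0.003 and 0.017 m), for 0.1 s.
At the end, for the whole second after the job is handed in: The stopper is screwed home in the jar: the flange's underside within 1.3 mm of the rim's height, centred within 5 mm, upright within 4.5 degrees, at rest and let go (horizontal distance between stopper_flange and jar_rim below 0.005 m and angle between stopper_flange's own z axis and vertical below 0.08 rad and z of stopper_flange in the frame of jar_rim between -0.003 and 0.0013 m and linear speed of stopper below 0.02 m/s and contact force between the fingers and stopper below 0.1 N); the robot touches nothing.
It fails at once if the stopper was forced: it bore on the jar with more than 45 N (contact force between stopper and jar above 45 N).
It fails at once if the cup was moved by more than 30 mm (distance of cup from where it was at the start of the episode above 0.03 m).
It fails at once if the spice jar was moved by more than 30 mm (distance of spice from where it was at the start of the episode above 0.03 m).
It fails at once if the teaspoon was moved by more than 30 mm (distance of spoon from where it was at the start of the episode above 0.03 m).
It fails at once if the glass mug was moved by more than 30 mm (distance of mug from where it was at the start of the episode above 0.03 m).
It also fails if it takes over 72 s, if anything falls off the work surface, if the arm or the gripper's body presses on something with over 40 N, if the wrist force passes 120 N, or if a joint passes its speed limit or range.

## Working session

There is one attempt and no reset: what is moved stays moved. The work goes in short steps, Python scripts to look and compute and a shell command to move; the robot and the scene stay as the last step left them, time stands still between calls to the robot, and variables do not carry over. Pictures are saved under pics/ and viewed, at most 10 in all, crops included, and the job is handed in when it is done.

```bash
ls; mkdir -p pics; python3 - <<'E'
from station import ctrl
import cv2,numpy as np
for n in("scene","top"):
    im,d=ctrl.get_image(n); cv2.imwrite(f"pics/{n}0.png",im[:,:,::-1]); np.savez(f"{n}0.npz",im=im,d=d)
    c=ctrl.get_calibration(n); E=np.array(c["extrinsics"]); print(n,c["fx"],c["cx"],c["cy"],-E[:3,:3].T@E[:3,3],E[2,:3])
o=ctrl.get_obs(); print(o)
E
```

```text
pics
scene 384.92221855211795 275.1858589708583 215.7456707568087 [-0.06443244  0.62605334  0.50935094] [ 0.65574167 -0.62688774 -0.42073105]
top 461.2362154068806 282.8299058528249 208.4240246822563 [0.47776033 0.02266704 1.15370061] [ 0.05743076  0.00791684 -0.9983181 ]
{'t': 0.1, 'q': array([-1.32901534e+00,  5.33024123e-02,  1.61420009e+00,  3.95550757e-05,
        1.47599240e+00, -1.19022772e-01]), 'dq': array([ 0.0001147 , -0.00095635, -0.00251292,  0.00013505,  0.00022145,
        0.00178799]), 'effort': array([ 6.10721713e-05, -3.94901133e+01, -3.71364319e+01, -1.06621492e-04,
        3.87253094e-03,  2.59578918e-06]), 'tool_pos': array([ 0.22049935, -0.58419339,  0.23015286]), 'tool_rot': array([-3.08874067e+00, -5.63333144e-01,  1.21482479e-04]), 'contact_force': array([0.71372364, 0.19961681, 0.39546586]), 'wrist_torque': array([ 0.02266069,  0.01337254, -0.03762167]), 'grip_force': 0.0, 'opening': 0.08523254351657532}
```

View pics/top0.png

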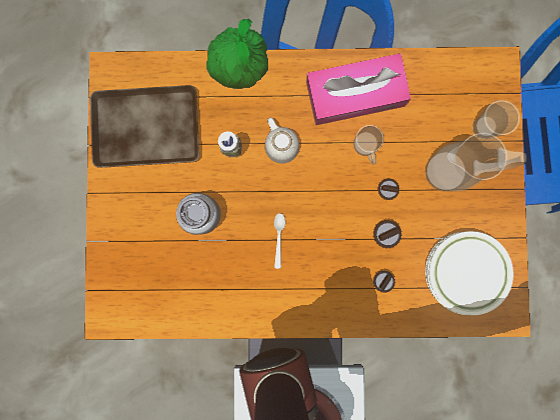

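View pics/scene0.png

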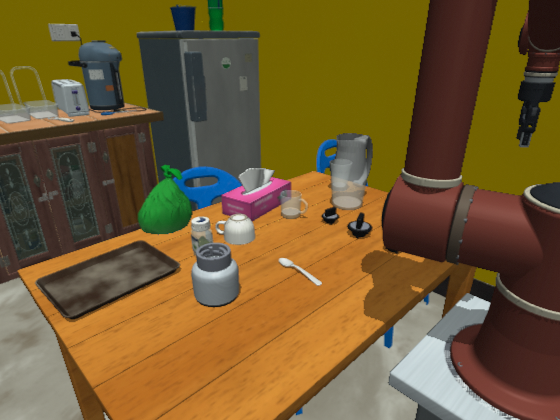

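Top view: three look-alike stoppers at (388,189), (387,234) and (385,282). The middle one looks largest. The jar is at (198,213), the spice jar at (229,142), the cup at (282,142), the mug at (368,140) and the spoon at (279,240). Next I'll measure and confirm with a crop.

```bash
cat > h.py <<'E'
from station import ctrl
import cv2,numpy as np
def cloud(n,im,d):
    c=ctrl.get_calibration(n);E=np.array(c["extrinsics"]);v,u=np.mgrid[:420,:560]
    P=np.stack([(u-c["cx"])/c["fx"]*d,(v-c["cy"])/c["fy"]*d,d],-1)
    return (P-E[:3,3])@E[:3,:3]
def proj(n,p):
    c=ctrl.get_calibration(n);E=np.array(c["extrinsics"]);q=E[:3,:3]@np.array(p)+E[:3,3]
    return np.array([c["fx"]*q[0]/q[2]+c["cx"],c["fy"]*q[1]/q[2]+c["cy"]])
def near(P,c,r,z0,z1):
    m=(np.hypot(P[...,0]-c[0],P[...,1]-c[1])<r)&(P[...,2]>z0)&(P[...,2]<z1); return m
def circ(p):
    A=np.c_[2*p,np.ones(len(p))];s=np.linalg.lstsq(A,(p**2).sum(1),rcond=None)[0]
    return s[:2],np.sqrt(s[2]+s[:2]@s[:2])
E
python3 - <<'E'
from h import *
z=np.load("top0.npz");P=cloud("top",z["im"],z["d"])
print("table z",np.median(P[250:260,200:260,2]))
for n,(u,v) in dict(s1=(388,189),s2=(387,234),s3=(385,282),jar=(198,213),spice=(229,142),cup=(282,142),mug=(368,140),spoon=(279,240)).items():
    c=P[v,u,:2]
    m=near(P,c,.06,.008,.2); q=P[m]
    (x,r)=cv2.minEnclosingCircle(q[:,:2].astype(np.float32))
    print(n,P[v,u].round(3),len(q),np.array(x).round(4),round(r,4),"zmax",np.percentile(q[:,2],[50,90,98]).round(3))
    if n[0]=='s' and n[1] in '123':
        t=q[:,2].max(); b=q[q[:,2]>t-.012]; rc=cv2.minAreaRect((b[:,:2]*1000).astype(np.float32)); print("  bar",len(b),rc)
        f=q[(q[:,2]<t-.02)]; print("  flange z",np.median(f[:,2]),"encl",cv2.minEnclosingCircle((f[:,:2]*1000).astype(np.float32)))
    if n=='jar':
        b=q[(q[:,2]>.105)];print("  rim",len(b),np.median(b[:,2]),cv2.minEnclosingCircle((b[:,:2]*1000).astype(np.float32)))
s=z["im"][165:305,340:440,::-1];j=z["im"][155:275,150:250,::-1]
cv2.imwrite("pics/crop1.png",np.hstack([cv2.resize(s,None,fx=4,fy=4,interpolation=2),cv2.resize(j[:],(400,560),interpolation=2)]))
E
```

```text
table z 0.0011746225919725853
s1 [ 0.586 -0.222  0.046] 360 [ 0.5886 -0.2274] 0.027 zmax [0.025 0.047 0.049]
  bar 80 ((588.62890625, -226.52085876464844), (37.433860778808594, 11.13192367553711), 80.26375579833984)
  flange z 0.023379557531292713 encl ((588.6607666015625, -227.33419799804688), 26.970176696777344)
s2 [ 0.478 -0.215  0.059] 628 [ 0.4808 -0.2104] 0.0459 zmax [0.031 0.06  0.062]
  bar 124 ((478.1829528808594, -220.13916015625), (14.165888786315918, 48.81895446777344), 24.444442749023438)
  flange z 0.02981487594531931 encl ((480.814208984375, -210.3735809326172), 45.79800033569336)
s3 [ 0.364 -0.209  0.049] 376 [ 0.3503 -0.2039] 0.0412 zmax [0.024 0.046 0.049]
  bar 76 ((363.1719970703125, -211.1200408935547), (12.004390716552734, 37.628395080566406), 51.88264465332031)
  flange z 0.023294070323939816 encl ((350.2994689941406, -203.9387969970703), 41.063655853271484)
jar [0.531 0.229 0.083] 1469 [0.5311 0.2364] 0.0501 zmax [0.083 0.111 0.114]
  rim 333 0.11052674322831113 ((530.54296875, 236.1089324951172), 36.24205780029297)
spice [0.694 0.154 0.098] 483 [0.6907 0.1436] 0.0387 zmax [0.098 0.101 0.103]
cup [0.7   0.032 0.059] 1020 [0.7102 0.0292] 0.0529 zmax [0.056 0.065 0.068]
mug [ 0.712 -0.182  0.014] 784 [ 0.711 -0.183] 0.0578 zmax [0.031 0.075 0.078]
spoon [0.465 0.042 0.017] 129 [0.4658 0.0421] 0.0597 zmax [0.011 0.014 0.017]
```

View pics/crop1.png

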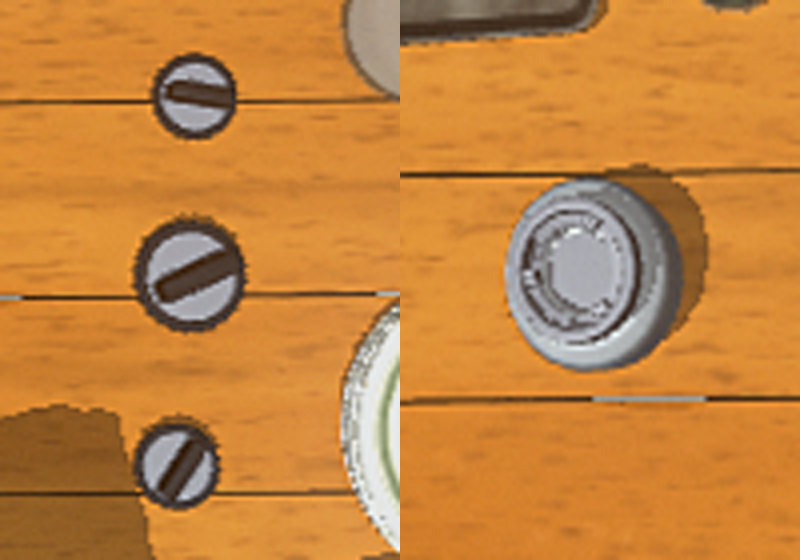

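The crop confirms the choice. The small ones at (388,189) and (385,282) have bars of about 37 mm. The middle one at (387,234) has a 49x14 mm bar, its top at 60 mm and a flange of about 68 mm, so it fits the description. Moving above it now.

```bash
python3 -m crank '0.0344 0.0485 -0.0133 0.0694;0.0344 0.0485 -0.0133 0.0694;0.0344 0.0485 -0.0133 0.0694;0.0344 0.0485 -0.0133 0.0694;0.0344 0.0485 -0.0133 0.0694' 100 40
python3 -m crank '0.0344 0.0485 -0.0133 0.0694;0.0344 0.0485 -0.0133 0.0694;0.0344 0.0485 -0.0133 0.0694;0.0344 0.0485 -0.0133 0.0694;0.0344 0.0485 -0.0133 0.0694'
python3 -m crank '0.0344 0.0485 -0.0133 0.0694;0.0344 0.0485 -0.0133 0.0694;0.0344 0.0485 -0.0133 0.0694;0.0344 0.0485 -0.0133 0.0694;0.0344 0.0485 -0.0133 0.0694'
cat > st.py <<'E'
from h import *
from scipy.spatial.transform import Rotation as R
o=ctrl.get_obs();M=R.from_rotvec(o["tool_rot"]).as_matrix()
print("t",round(o["t"],2),"pos",o["tool_pos"].round(4),"yaw",np.degrees(np.arctan2(M[1,1],M[0,1])).round(2),"z",M[:,2].round(3),"F",np.round(o["contact_force"],1),"T",np.round(o["wrist_torque"],2),"op",round(o["opening"],4),"g",round(o["grip_force"],1),"q6",round(o["q"][5],2))
E
python3 st.py; python3 - <<'E'
from h import *
# jar neck and flange by circle of edges at known radii (both cameras' depth)
for n in("top","scene"):
    z=np.load(f"{n}0.npz");P=cloud(n,z["im"],z["d"])
    for nm,c,r,z0,z1 in(("flange",(.478,-.22),.04,.02,.035),("bar",(.478,-.22),.04,.05,.07),("rim",(.531,.236),.04,.105,.12)):
        m=near(P,c,r,z0,z1);q=P[m]
        if len(q)<6: print(n,nm,len(q));continue
        h=cv2.convexHull((q[:,:2]*1000).astype(np.float32))[:,0]
        print(n,nm,len(q),np.median(q[:,2]).round(4),circ(h.astype(float)) if nm!="bar" else cv2.minAreaRect((q[:,:2]*1000).astype(np.float32)))
E
```

```text
t: 0.52
tool_pos: [0.307, -0.462, 0.1971]
tool_rot: [-2.821, -1.381, -0.0]
contact_force: [0.4, 0.4, 0.2]
opening: 0.0851
grip_force: 0.0
t: 0.93
tool_pos: [0.393, -0.3407, 0.164]
tool_rot: [-2.345, -2.09, -0.0]
contact_force: [-0.2, -1.0, 0.1]
opening: 0.0856
grip_force: 0.0
t: 1.35
tool_pos: [0.479, -0.2194, 0.1308]
tool_rot: [-1.695, -2.644, -0.0]
contact_force: [0.3, -0.0, -0.8]
opening: 0.0858
grip_force: 0.0
t 1.35 pos [ 0.479  -0.2194  0.1308] yaw 24.67 z [-0.  0. -1.] F [ 0.3 -0.  -0.8] T [ 0.03 -0.1   0.01] op 0.0858 g 0.0 q6 -1.0
top flange 474 0.0297 (array([ 478.31785024, -220.77288877]), np.float64(34.13564372152157))
top bar 130 0.0597 ((478.19183349609375, -220.1351318359375), (14.18539047241211, 48.81895446777344), 24.444442749023438)
top rim 333 0.1105 (array([530.99041788, 236.30629039]), np.float64(35.54693769493885))
scene flange 209 0.0278 (array([ 473.09149779, -215.97905863]), np.float64(33.77805540891641))
scene bar 53 0.0577 ((473.3874816894531, -217.33087158203125), (13.173397064208984, 51.14855194091797), 24.317171096801758)
scene rim 237 0.1092 (array([526.73650717, 239.38079886]), np.float64(35.086318813861645))
```

```bash
python3 -m crank '-0.003 0.001 -0.03 -0.003;-0.003 0.001 -0.03 0;0 0 -0.03 0;0 0 -0.03 0;0 0 -0.03 0' >/dev/null
python3 -m crank '0 0 -0.0092 0;0 0 -0.0092 0;0 0 -0.0092 0;0 0 -0.0092 0;0 0 -0.0092 0'
python3 -m crank '0 0 0 0;0 0 0 0;0 0 0 0;0 0 0 0;0 0 0 0' 0 50
python3 -m crank '0 0 0 0;0 0 0 0;0 0 0 0;0 0 0 0;0 0 0 0'
python3 st.py
```

```text
t: 2.18
tool_pos: [0.4762, -0.2204, 0.034]
tool_rot: [1.708, 2.635, -0.0]
contact_force: [-0.3, 1.2, -0.6]
opening: 0.0853
grip_force: 0.0
t: 2.6
tool_pos: [0.4759, -0.2201, 0.0339]
tool_rot: [1.709, 2.636, -0.0]
contact_force: [-0.1, 0.1, -0.5]
opening: 0.0257
grip_force: 0.0
t: 3.02
tool_pos: [0.4758, -0.2201, 0.0339]
tool_rot: [1.709, 2.636, -0.0]
contact_force: [-0.9, 0.3, 3.8]
opening: 0.0128
grip_force: 51.7
t 3.02 pos [ 0.4758 -0.2201  0.0339] yaw 24.09 z [ 0. -0. -1.] F [-0.9  0.3  3.8] T [ 0.03  0.15 -0.  ] op 0.0128 g 51.7 q6 -1.0
```

```bash
python3 -m crank '0 0 0.04 0;0 0 0.06 0;0 0 0.06 0;0 0 0.06 0;0 0 0.06 0' 
for i in 1; do :; done
python3 -m crank '0.007 0.06 0 0;0.007 0.06 0 0;0.007 0.06 0 0;0.007 0.06 0 0;0.007 0.06 0 0' >/dev/null
python3 -m crank '0.007 0.06 0 0;0.007 0.06 0 0;0.007 0.06 0 0;0.007 0.06 0 0;0.007 0.06 0 0' >/dev/null
python3 -m crank '0.007 0.06 0 0;0.007 0.06 0 0;0.007 0.06 0 0;0.007 0.06 0 0;0.007 0.06 0 0' >/dev/null
python3 st.py
cat > look.py <<'E'
import sys
from h import *
k=sys.argv[1];o=ctrl.get_obs();zf=o["tool_pos"][2]-.034+.020
for n in("top","scene"):
    im,d=ctrl.get_image(n);P=cloud(n,im,d);np.savez(f"{n}{k}.npz",im=im,d=d)
    q0=proj(n,[*o["tool_pos"][:2],zf]);a,b=int(q0[0]),int(q0[1])
    c=im[max(0,b-70):b+70,max(0,a-65):a+65,::-1];cv2.imwrite(f"pics/{n}{k}.png",cv2.resize(c,None,fx=4,fy=4,interpolation=2)[:600,:800])
    m=near(P,o["tool_pos"][:2],.05,zf-.004,zf+.013);q=P[m]
    print(n,"crop origin",a-65,b-70,"flange pts",len(q))
    if len(q)>20:
        h=cv2.convexHull((q[:,:2]*1000).astype(np.float32))[:,0].astype(float);print("  circ",circ(h),"encl",cv2.minEnclosingCircle(h.astype(np.float32)))
E
python3 look.py 1; python3 -c "
import cv2,numpy as np
a=cv2.imread('pics/top1.png');b=cv2.imread('pics/scene1.png');h=400
cv2.imwrite('pics/both1.png',np.hstack([cv2.resize(x,(400,430)) for x in(a,b)]))"
```

```text
t: 3.43
tool_pos: [0.4751, -0.2196, 0.174]
tool_rot: [-1.708, -2.635, -0.0]
contact_force: [1.2, -0.9, -0.5]
opening: 0.0131
grip_force: 51.1
t 4.68 pos [0.5276 0.2315 0.1726] yaw 24.1 z [-0.001 -0.    -1.   ] F [ 0.1 -0.2 -1.2] T [-0.   -0.02 -0.  ] op 0.0133 g 51.1 q6 -0.14
top crop origin 125 142 flange pts 157
  circ (array([531.23317305, 220.17163511]), np.float64(25.505200132123555)) encl ((531.9563598632812, 212.9060821533203), 29.276626586914062)
scene crop origin 149 157 flange pts 357
  circ (array([524.64839737, 238.38592377]), np.float64(34.15858133783705)) encl ((524.894775390625, 237.9044189453125), 35.22333908081055)
```

View pics/both1.png

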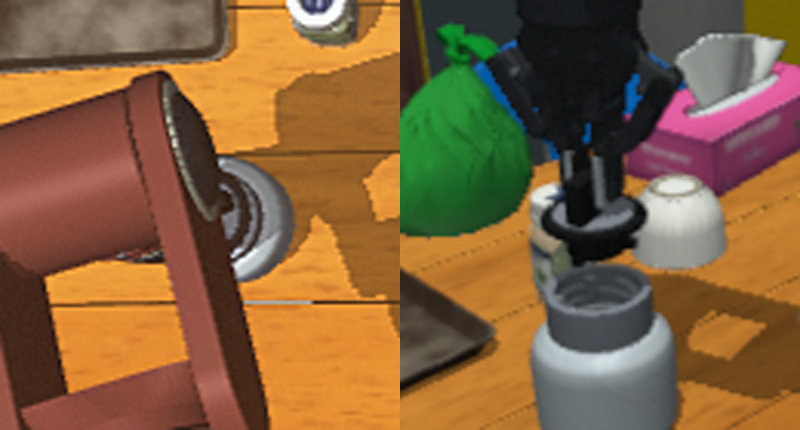

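The scene camera (right half) shows the stopper hanging upright over the jar mouth. The arm hides the top view. I'll refine the offset by ray casting on the rim and flange planes.

```bash
cat > rel.py <<'E'
from h import *
from scipy.optimize import least_squares
def cast(n,uv,z):
    c=ctrl.get_calibration(n);E=np.array(c["extrinsics"]);R=E[:3,:3];o=-R.T@E[:3,3]
    r=np.c_[(uv[:,0]-c["cx"])/c["fx"],(uv[:,1]-c["cy"])/c["fy"],np.ones(len(uv))]@R
    return (o+r*((z-o[2])/r[:,2])[:,None])[:,:2]
def fit(n,im,d,c,zt,rad,z0,z1):
    P=cloud(n,im,d);m=near(P,c,.05,z0,z1)
    cs,_=cv2.findContours(m.astype(np.uint8),0,1);k=max(cs,key=len)
    h=cv2.convexHull(k)[:,0].astype(float)
    q=cast(n,h,zt)*1000
    s=least_squares(lambda x:np.hypot(*(q-x[:2]).T)-x[2],[c[0]*1000,c[1]*1000,rad],loss="soft_l1",f_scale=.7)
    return s.x.round(2),np.abs(s.fun).mean().round(2),len(h)
E
python3 - <<'E'
from rel import *
for n,k in(("scene",0),("scene",1),("top",0)):
    z=np.load(f"{n}{k}.npz"); print(n,k,"rim",fit(n,z["im"],z["d"],(.529,.237),.110,36,.104,.118))
    if k==0: print("  flange0",fit(n,z["im"],z["d"],(.476,-.218),.027,34,.02,.036))
z=np.load("scene1.npz");print("flange1",fit("scene",z["im"],z["d"],(.525,.238),.1656,34,.157,.172))
o=ctrl.get_obs();print(o["tool_pos"])
E
```

```text
scene 0 rim (array([522.56, 242.09,  37.73]), np.float64(1.18), 19)
  flange0 (array([ 471.23, -213.57,   36.4 ]), np.float64(1.13), 16)
scene 1 rim (array([522.31, 242.87,  38.26]), np.float64(1.11), 20)
top 0 rim (array([530.94, 236.  ,  35.66]), np.float64(0.19), 22)
  flange0 (array([ 478.33, -220.44,   34.21]), np.float64(0.5), 19)
flange1 (array([520.17, 241.67,  36.06]), np.float64(0.96), 19)
[0.52763058 0.23336317 0.17271601]
```

```bash
python3 -m crank '0.0036 0.0028 -0.01 0;0 0 -0.01 0;0 0 -0.01 0;0 0 -0.01 0;0 0 -0.01 0' >/dev/null; python3 st.py
python3 -m crank '0 0 -0.002 0;0 0 -0.002 0;0 0 -0.002 0;0 0 -0.002 0;0 0 -0.002 0'>/dev/null;python3 st.py
```

```text
t 5.2 pos [0.5297 0.2304 0.1476] yaw 24.01 z [-0.001 -0.    -1.   ] F [0.  0.4 0. ] T [0.02 0.06 0.04] op 0.013 g 51.2 q6 -0.14
t 5.62 pos [0.5302 0.2314 0.1439] yaw 24.09 z [ 0.001  0.    -1.   ] F [ 0.2 -0.3  0.4] T [0.01 0.01 0.04] op 0.0133 g 51.3 q6 -0.14
```

```bash
python3 - <<'E'
from rel import *
for i in range(3):
    im,d=ctrl.get_image("scene");o=ctrl.get_obs()
    print(o["tool_pos"].round(4),fit("scene",im,d,(.527,.238),.1368,34,.130,.143))
    P=cloud("scene",im,d);m=near(P,(.527,.238),.05,.130,.143);h=cv2.convexHull((P[m][:,:2]*1000).astype(np.float32))[:,0].astype(float);print(circ(h))
c=im[170:310,150:290,::-1];cv2.imwrite("pics/s2.png",cv2.resize(c,None,fx=4,fy=4,interpolation=2))
E
```

```text
[0.5302 0.2315 0.1438] (array([523.32, 236.67,  35.79]), np.float64(1.1), 19)
(array([526.82524177, 234.3967158 ]), np.float64(33.899330194164904))
[0.5302 0.2315 0.1439] (array([523.26, 236.77,  35.79]), np.float64(1.13), 19)
(array([527.44316196, 233.98990598]), np.float64(34.25606450473681))
[0.5302 0.2315 0.144 ] (array([523.58, 236.85,  35.78]), np.float64(1.1), 17)
(array([526.91309969, 234.40500044]), np.float64(33.82606728621811))
```

View pics/s2.png

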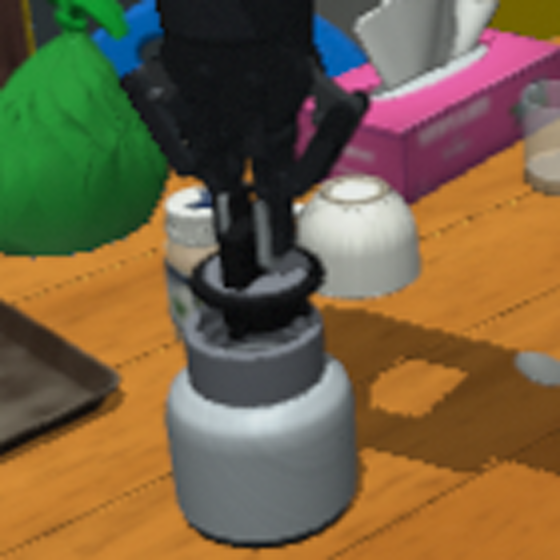

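```bash
cat > chk.py <<'E'
from rel import *
im,d=ctrl.get_image("scene");o=ctrl.get_obs();zt=o["tool_pos"][2]-.0071
a=fit("scene",im,d,(.527,.238),zt,34,zt-.006,zt+.007)
P=cloud("scene",im,d);m=near(P,(.527,.238),.05,zt-.006,zt+.007);h=cv2.convexHull((P[m][:,:2]*1000).astype(np.float32))[:,0].astype(float);c=circ(h)[0]
print("ray delta",(np.array([522.4,242.5])-a[0][:2]).round(1),"depth delta",(np.array([526.7,239.4])-c).round(1),"flange top depth z",np.median(P[m][:,2]).round(4))
E
python3 -m crank '-0.001 0.003 0 0;0 0.003 0 0;0 0.003 0 0;0 0 0 0;0 0 0 0'>/dev/null;python3 st.py;python3 chk.py
```

```text
t 6.18 pos [0.5293 0.2361 0.1434] yaw 24.11 z [-0. -0. -1.] F [ 0.3  1.3 -1. ] T [-0.02  0.03  0.05] op 0.013 g 51.3 q6 -0.13
ray delta [-0.5  1.2] depth delta [-0.1  0.7] flange top depth z 0.137
```

```bash
python3 -m crank '0 0.002 -0.002 0;0 0 -0.002 0;0 0 -0.002 0;0 0 -0.002 0;0 0 -0.002 0'>/dev/null;python3 st.py
python3 -m crank '0 0 -0.001 0;0 0 -0.001 0;0 0 -0.001 0;0 0 0 0;0 0 0 0'>/dev/null;python3 st.py
```

```text
t 6.65 pos [0.5295 0.2369 0.1388] yaw 24.09 z [ 0. -0. -1.] F [-2.3 -0.8  4.6] T [-0.1   0.35  0.02] op 0.0132 g 51.9 q6 -0.13
t 7.07 pos [0.5297 0.2369 0.1386] yaw 24.09 z [ 0. -0. -1.] F [-4.3 -0.8  6.7] T [-0.23  0.66  0.03] op 0.0129 g 52.2 q6 -0.13
```

```bash
python3 -m crank '-0.0015 0 0 0;0 0 0 0.03;0 0 0 0.03;0 0 0 0.03;0 0 0 0'>/dev/null;python3 st.py
python3 -m crank '0 0 -0.001 0.04;0 0 -0.001 0.04;0 0 0 0.04;0 0 0 0.04;0 0 0 0'>/dev/null;python3 st.py
```

```text
t 7.48 pos [0.5288 0.2369 0.137 ] yaw 32.23 z [ 0.001  0.    -1.   ] F [-0.5 -0.2 -1.4] T [ 0.02 -0.01  0.  ] op 0.0132 g 51.1 q6 -0.27
t 7.9 pos [0.5284 0.2368 0.1355] yaw 46.58 z [-0.001 -0.    -1.   ] F [ 0.2  0.1 -1.7] T [-0.01 -0.04  0.04] op 0.0134 g 51.1 q6 -0.52
```

```bash
python3 -m crank '0 0 -0.002 0;0 0 -0.002 0;0 0 -0.002 0;0 0 0 0;0 0 0 0'>/dev/null;python3 st.py
```

```text
t 8.32 pos [0.5288 0.237  0.1349] yaw 46.51 z [ 0. -0. -1.] F [-4.9 -1.4  7.5] T [-0.26  0.92  0.02] op 0.0133 g 52.4 q6 -0.52
```

```bash
python3 -m crank '0 0 -0.001 0;0 0 -0.001 0;0 0 -0.001 0;0 0 0 0;0 0 0 0'>/dev/null;python3 st.py
```

```text
t 8.73 pos [0.5289 0.237  0.1348] yaw 46.51 z [ 0. -0. -1.] F [-7.6 -2.7 13.3] T [-0.52  1.4   0.05] op 0.0126 g 53.3 q6 -0.52
```

```bash
python3 -m crank '-0.002 -0.001 0.002 0;-0.001 0 0 0;0 0 0 0;0 0 0 0;0 0 0 0'>/dev/null;python3 st.py; python3 chk.py
```

```text
t 9.15 pos [0.5286 0.2369 0.135 ] yaw 46.5 z [ 0.004  0.001 -1.   ] F [-0.4 -0.2  6.5] T [-0.04  0.26 -0.01] op 0.0132 g 52.3 q6 -0.52
ray delta [0.5 1. ] depth delta [ 0.9 -0.1] flange top depth z 0.1285
```

```bash
python3 -m crank '0 0 0 0.04;0 0 0 0.04;0 0 0 0.04;0 0 0 0.04;0 0 0 0'>/dev/null;python3 st.py
```

```text
t 9.62 pos [0.5285 0.2377 0.1355] yaw 61.0 z [ 0.003  0.003 -1.   ] F [-2.4  3.2  9. ] T [ 0.28  0.53 -0.26] op 0.0129 g 52.6 q6 -0.77
```

```bash
python3 -m crank '0 0 0 0.04;0 0 0 0.04;0 0 0 0.04;0 0 0 0.04;0 0 0 0'>/dev/null;python3 st.py
```

```text
t 10.03 pos [0.5287 0.2379 0.1362] yaw 75.39 z [ 0.004  0.004 -1.   ] F [-3.2  1.8 11.6] T [ 0.26  0.73 -0.22] op 0.0127 g 53.0 q6 -1.02
```

```bash
python3 -m crank '-0.001 0 0.001 0.04;0 0 0 0.04;0 0 0 0.04;0 0 0 0.04;0 0 0 0'>/dev/null;python3 st.py
```

```text
t 10.45 pos [0.5285 0.2381 0.137 ] yaw 89.78 z [ 0.005  0.004 -1.   ] F [-1.4  2.  11.5] T [ 0.42  0.63 -0.28] op 0.0133 g 53.0 q6 -1.27
```

```bash
python3 -m crank '0 0 0.001 0.04;0 0 0 0.04;0 0 0 0.04;0 0 0 0.04;0 0 0 0'>/dev/null;python3 st.py
```

```text
t 10.87 pos [0.5277 0.237  0.1347] yaw 104.18 z [ 0.003  0.002 -1.   ] F [ 1.7  0.7 -0.3] T [ 0.3  -0.33 -0.02] op 0.0129 g 51.4 q6 -1.53
```

```bash
python3 -m crank '0 0 0.001 0.04;0 0 0 0.04;0 0 0 0.04;0 0 0 0.04;0 0 0 0'>/dev/null;python3 st.py
```

```text
t 11.28 pos [0.5277 0.2375 0.1345] yaw 118.44 z [ 0.003  0.003 -1.   ] F [2.6 4.  0.1] T [ 0.92 -0.57 -0.5 ] op 0.0126 g 51.5 q6 -1.77
```

```bash
python3 -m crank '0 0 0 -0.05;0 0 0 -0.03;0 0 -0.002 0;0 0 -0.002 0;0 0 -0.002 0'>/dev/null;python3 st.py
```

```text
t 11.7 pos [0.5277 0.2372 0.1322] yaw 111.37 z [ 0.003  0.002 -1.   ] F [1.8 5.  4.6] T [ 1.   -0.35 -0.29] op 0.0131 g 52.0 q6 -1.65
```

```bash
python3 -m crank '0 0 -0.002 0;0 0 -0.002 0;0 0 -0.002 0;0 0 0 0;0 0 0 0'>/dev/null;python3 st.py
```

```text
t 12.12 pos [0.5276 0.2372 0.1289] yaw 111.37 z [ 0.003  0.002 -1.   ] F [2.9 4.5 3.7] T [ 1.09 -0.53 -0.16] op 0.0128 g 51.8 q6 -1.65
```

```bash
python3 -m crank '0.001 0.002 -0.002 0;0 0 -0.002 0;0 0 -0.001 0;0 0 0 0;0 0 0 0'>/dev/null;python3 st.py
```

```text
t 12.53 pos [0.528  0.2376 0.1279] yaw 111.38 z [ 0.002  0.    -1.   ] F [-1.2  2.2 11.2] T [ 0.45  0.38 -0.19] op 0.0129 g 53.0 q6 -1.65
```

```bash
python3 -m crank '0 0.001 0 -0.04;0 0 0 -0.04;0 0 -0.001 -0.04;0 0 -0.001 -0.04;0 0 0 0'>/dev/null;python3 st.py
```

```text
t 12.95 pos [0.5282 0.2371 0.1275] yaw 96.93 z [ 0.002 -0.002 -1.   ] F [-1.5 -0.8 15. ] T [-0.27  0.56  0.16] op 0.0129 g 53.5 q6 -1.4
```

```bash
python3 -m crank '0 0 -0.0005 -0.04;0 0 -0.0005 -0.04;0 0 -0.0005 -0.04;0 0 -0.0005 -0.04;0 0 0 0'>/dev/null;python3 st.py
```

```text
t 13.37 pos [0.5291 0.2366 0.1267] yaw 82.53 z [ 0.004 -0.003 -1.   ] F [ 1.2 -3.5 13.5] T [-0.53  0.14  0.2 ] op 0.0131 g 53.3 q6 -1.14
```

```bash
python3 -m crank '0 -0.001 -0.0003 -0.04;0 0 -0.0003 -0.04;0 0 -0.0003 -0.04;0 0 -0.0003 -0.04;0 0 0 0'>/dev/null;python3 st.py
```

```text
t 13.78 pos [0.529  0.2362 0.1258] yaw 68.12 z [ 0.004 -0.003 -1.   ] F [ 1.5 -2.1 13.6] T [-0.39  0.17  0.05] op 0.013 g 53.2 q6 -0.89
```

```bash
python3 -m crank '0 0 -0.0004 -0.04;0 0 -0.0004 -0.04;0 0 -0.0004 -0.04;0 0 -0.0004 -0.04;0 0 0 0'>/dev/null;python3 st.py
```

```text
t 14.2 pos [0.5286 0.2359 0.125 ] yaw 53.72 z [ 0.003 -0.004 -1.   ] F [-0.6 -3.  13.5] T [-0.49  0.35  0.19] op 0.0131 g 53.3 q6 -0.64
```

Sinking as it should. Now in smaller steps until the hard stop.

```bash
python3 -m crank '0 0 -0.0003 -0.03;0 0 -0.0003 -0.03;0 0 -0.0003 -0.03;0 0 0 0;0 0 0 0'>/dev/null;python3 st.py
```

```text
t 14.62 pos [0.5284 0.2359 0.1244] yaw 45.72 z [ 0.002 -0.004 -1.   ] F [-1.5 -2.6 14. ] T [-0.57  0.54  0.09] op 0.0134 g 53.4 q6 -0.5
```

```bash
python3 -m crank '0 0 -0.0003 -0.03;0 0 -0.0003 -0.03;0 0 0 0;0 0 0 0;0 0 0 0'>/dev/null;python3 st.py
```

```text
t 15.03 pos [0.5282 0.2358 0.1242] yaw 40.33 z [ 0.001 -0.004 -1.   ] F [-2.3 -4.  15.8] T [-0.64  0.65  0.14] op 0.0133 g 53.5 q6 -0.41
```

```bash
python3 -m crank '0 0 0 -0.03;0 0 0 -0.03;0 0 0 0;0 0 0 0;0 0 0 0'>/dev/null;python3 st.py
```

```text
t 15.45 pos [0.528  0.2359 0.1238] yaw 34.93 z [ 0.001 -0.004 -1.   ] F [-2.3 -4.  14. ] T [-0.55  0.53  0.12] op 0.0132 g 53.3 q6 -0.32
```

```bash
python3 -m crank '0 0 0 -0.03;0 0 0 -0.03;0 0 0 0;0 0 0 0;0 0 0 0'>/dev/null;python3 st.py;python3 chk.py
```

```text
t 15.87 pos [0.5276 0.2361 0.1236] yaw 29.51 z [ 0.    -0.003 -1.   ] F [-3.2 -2.2 12.5] T [-0.31  0.64  0.06] op 0.013 g 53.2 q6 -0.22
ray delta [ 1.1 -0.1] depth delta [ 2.2 -0.2] flange top depth z 0.1172
```

```bash
python3 -m crank '-0.001 -0.001 -0.0003 -0.03;0 0 -0.0003 -0.03;0 0 0 0;0 0 0 0;0 0 0 0'>/dev/null;python3 st.py
```

```text
t 16.33 pos [0.5278 0.2368 0.1236] yaw 24.14 z [ 0.002 -0.001 -1.   ] F [-0.6  0.9 11.3] T [0.19 0.25 0.11] op 0.0129 g 53.0 q6 -0.13
```

```bash
python3 -m crank '0 0 -0.0003 -0.03;0 0 -0.0003 -0.03;0 0 0 0;0 0 0 0;0 0 0 0'>/dev/null;python3 st.py
```

```text
t 16.75 pos [0.5279 0.2372 0.1236] yaw 18.79 z [ 0.003 -0.    -1.   ] F [-0.5  1.9 13.3] T [0.42 0.23 0.38] op 0.0133 g 53.3 q6 -0.03
```

```bash
python3 -m crank '0 0 0 -0.02;0 0 0 -0.01;0 0 0 0;0 0 0 0;0 0 0 0'>/dev/null;python3 st.py
```

```text
t 17.17 pos [0.5279 0.2372 0.1236] yaw 16.14 z [ 0.003 -0.    -1.   ] F [-0.3  2.2 13.2] T [0.38 0.3  0.67] op 0.013 g 54.0 q6 0.01
```

```bash
python3 -m crank '0 0 0 -0.02;0 0 0 0;0 0 0 0;0 0 0 0;0 0 0 0'>/dev/null;python3 st.py; python3 - <<'E'
from h import *
o=ctrl.get_obs();im,d=ctrl.get_image("scene");P=cloud("scene",im,d)
print(o["wrist_torque"].round(2))
m=near(P,(.527,.239),.045,.111,.124);c=P[m]
A=np.c_[c[:,:2]-[.527,.239],np.ones(len(c))];print(len(c),np.median(c[:,2]),np.linalg.lstsq(A,c[:,2],rcond=None)[0])
c=im[170:310,150:290,::-1];cv2.imwrite("pics/s3.png",cv2.resize(c,None,fx=4,fy=4,interpolation=2))
E
```

```text
t 17.58 pos [0.5279 0.2372 0.1236] yaw 14.35 z [ 0.003 -0.    -1.   ] F [-0.9  2.2 13.3] T [0.4  0.26 0.79] op 0.0127 g 54.3 q6 0.04
[0.4  0.26 0.79]
353 0.11721566333755484 [ 0.04477621 -0.01560018  0.11781226]
```

View pics/s3.png

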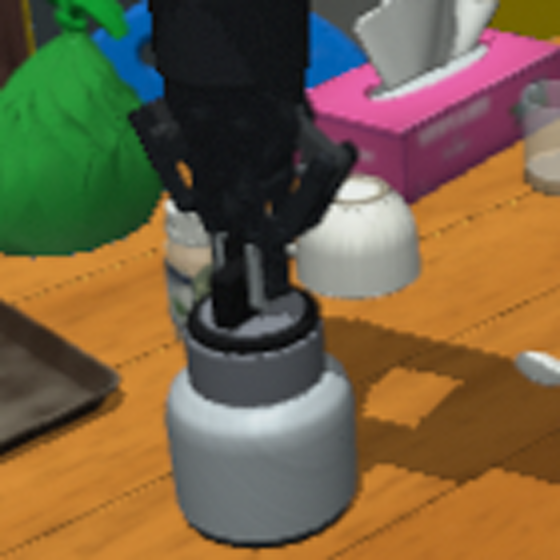

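The picture shows the flange lying flat on the neck at about (255,335) in the crop. The torque climbs steeply with no more sinking, so this is the hard stop. I'll relax the twist and the push, then let go and lift.

```bash
python3 -m crank '0 0 0.002 0.02;0 0 0.002 0.01;0 0 0 0;0 0 0 0;0 0 0 0'>/dev/null;python3 st.py
python3 -m crank '0 0 0 0;0 0 0 0;0 0 0 0;0 0 0 0;0 0 0 0' 60 20;
python3 -m crank '0 0 0 0;0 0 0 0;0 0 0.01 0;0 0 0.03 0;0 0 0.05 0'
python3 -m crank '0 0 0.06 0;0 0 0.06 0;0 0 0.06 0;0 0 0.06 0;0 0 0.06 0';
python3 -m crank '-0.02 -0.06 0 0;-0.02 -0.06 0 0;-0.02 -0.06 0 0;-0.02 -0.06 0 0;-0.02 -0.06 0 0'>/dev/null
python3 -m crank '0 -0.06 0 0;0 -0.06 0 0;0 -0.06 0 0;0 -0.06 0 0;0 0 0 0'>/dev/null
python3 st.py; python3 - <<'E'
from h import *
from rel import fit
for n,c in(("scene",(.527,.239)),("top",(.531,.236))):
    im,d=ctrl.get_image(n);P=cloud(n,im,d)
    m=near(P,c,.033,.112,.125);q=P[m];A=np.c_[q[:,:2]-c,np.ones(len(q))]
    print(n,len(q),np.median(q[:,2]),np.linalg.lstsq(A,q[:,2],rcond=None)[0].round(3),fit(n,im,d,c,.117,34,.112,.125))
    m=near(P,c,.02,.125,.16);print(" bar top",np.percentile(P[m][:,2],[50,90]),m.sum())
    a=proj(n,[*c,.11]).astype(int);cv2.imwrite(f"pics/{n}4.png",cv2.resize(im[a[1]-60:a[1]+60,a[0]-50:a[0]+50,::-1],None,fx=4,fy=4,interpolation=2))
cv2.imwrite("pics/both4.png",np.hstack([cv2.imread(f"pics/{n}4.png") for n in("scene","top")]))
E
```

```text
t 18.05 pos [0.5276 0.2372 0.1237] yaw 16.98 z [ 0.003  0.    -1.   ] F [2.5 3.6 4.8] T [ 0.66 -0.45  0.47] op 0.013 g 52.4 q6 -0.0
t: 18.47
tool_pos: [0.5259, 0.2364, 0.1218]
tool_rot: [-1.871, -2.523, 0.003]
contact_force: [0.6, -0.1, -0.5]
opening: 0.0513
grip_force: 0.0
t: 18.88
tool_pos: [0.5247, 0.2362, 0.1653]
tool_rot: [-1.869, -2.521, 0.008]
contact_force: [0.1, 0.9, -0.2]
opening: 0.0511
grip_force: 0.0
t: 19.3
tool_pos: [0.5264, 0.2368, 0.3199]
tool_rot: [1.871, 2.523, 0.001]
contact_force: [0.3, 0.4, 1.0]
opening: 0.0512
grip_force: 0.0
t 20.13 pos [ 0.4764 -0.037   0.3183] yaw 16.58 z [ 0.    -0.002 -1.   ] F [ 0.1 -0.6  0.1] T [0.04 0.01 0.01] op 0.0511 g 0.0 q6 -0.52
scene 295 0.11766240036093924 [-0.003 -0.001  0.118] (array([521.75, 242.55,  35.73]), np.float64(0.97), 15)
 bar top [0.14407977 0.14829786] 144
top 496 0.11882910436437824 [ 0.004 -0.     0.119] (array([530.66, 235.54,  34.75]), np.float64(0.54), 19)
 bar top [0.14863939 0.15080205] 135
```

View pics/both4.png

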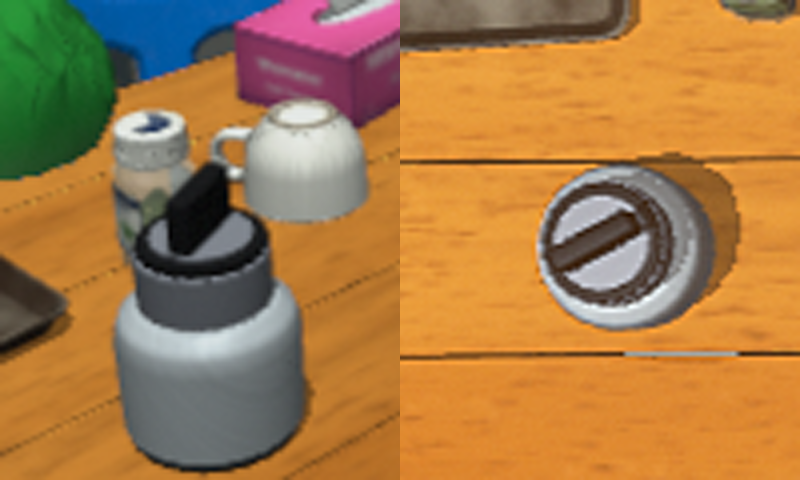

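```bash
python3 - <<'E'
from h import *
for n,c in(("scene",(.527,.239)),("top",(.531,.236))):
    Q=[]
    for i in range(4):
        im,d=ctrl.get_image(n);P=cloud(n,im,d);r=np.hypot(P[...,0]-c[0],P[...,1]-c[1])
        f=P[...,2][(r<.028)&(P[...,2]>.112)&(P[...,2]<.123)]; f2=P[...,2][(r<.045)&(P[...,2]>.111)&(P[...,2]<.124)]
        b=P[...,2][(r<.028)&(P[...,2]>.140)]; t=P[...,2][(r>.075)&(r<.12)&(P[...,2]<.006)]
        Q.append([np.median(x) for x in(f,f2,b,t)])
    print(n,"flange",np.mean(Q,0).round(4))
    z=np.load(f"{n}0.npz");P=cloud(n,z["im"],z["d"]);r=np.hypot(P[...,0]-c[0],P[...,1]-c[1])
    print(" before: rim",np.median(P[...,2][(r<.037)&(r>.029)&(P[...,2]>.105)]).round(4),"table",np.median(P[...,2][(r>.075)&(r<.12)&(P[...,2]<.006)]).round(4))
    s=(.478,-.22) if n=="top" else (.473,-.217);r=np.hypot(P[...,0]-s[0],P[...,1]-s[1])
    print(" table stopper flange",np.median(P[...,2][(r<.028)&(P[...,2]>.022)&(P[...,2]<.033)]).round(4),"bar",np.median(P[...,2][(r<.028)&(P[...,2]>.050)]).round(4),"table",np.median(P[...,2][(r>.045)&(r<.08)&(P[...,2]<.006)]).round(4))
E
```

```text
scene flange [0.118  0.1173 0.1469 0.    ]
 before: rim 0.1093 table 0.0
 table stopper flange 0.0285 bar 0.0577 table -0.0016
top flange [0.1191 0.1185 0.1487 0.0011]
 before: rim 0.1109 table 0.0011
 table stopper flange 0.03 bar 0.0597 table 0.0018
```

Both views agree. Measured against the table, the flange's underside is within about 0.3 mm of the rim height in the top view, and it stayed level after the release. The bystanders were never touched.

```bash
python3 -c "
from station import ctrl
print(ctrl.finish_job())"
```

```text
the job is handed in; nothing more can be done
None
```

The stopper is screwed home in the jar with its flange down on the rim and the gripper clear, and the job is handed in; no verdict came back.

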